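# Put the laundry helpers back in their caddy

## Task

Put the laundry helpers back in the caddy: both knobbly dryer balls side by side in the round dish, the scrubbing brush without a handle lying flat on its bristles in the oblong dish, and the small measuring cup without a handle standing upright in the square dish. The smooth ball, the coffee mug and the long-handled shoe brush do not belong there: leave them where they are.

Things in the scene. Friction and masses are not known exactly. Their poses are not given: they have to be found in the camera images.
- dryer_ball_a_center (a point): A knobbly dryer ball of grey plastic, 56 mm across over its many short round-ended nubs (core 45 mm, nubs 8 mm thick); this point is its centre, about 25 mm above the counter at the start: it stands on its nubs and does not roll by itself. About 60 g; grip it round its middle. The two dryer balls are alike and interchangeable.
- dryer_ball_b_center (a point): The other knobbly dryer ball of grey plastic, 56 mm across over its many short round-ended nubs (core 45 mm, nubs 8 mm thick); this point is its centre, about 25 mm above the counter at the start: it stands on its nubs and does not roll by itself. About 60 g; grip it round its middle. The two dryer balls are alike and interchangeable.
- block_brush_center (a point): Scrubbing brush without a handle: beech block 125 mm long (own x), 42 mm wide (own y), 18 mm thick, on stiff pale bristles (pack 112 x 34 mm). 38 mm high in all, standing on its bristles, own z up. This point is its middle, 19 mm up; the wooden block is from 20 to 38 mm up: grip it across its width. About 110 g.
- dosing_cup_center (a point): Small measuring cup for detergent: white plastic, no handle, open top, 50 mm across the rim, 47 mm at the foot, 50 mm high. Stands upright, own z up; this point is its middle, 25 mm up. About 30 g.
- smooth_ball_center (a point): Look-alike to leave: smooth grey play ball, 50 mm across. This point is its centre, about 25 mm up.
- mug_center (a point): Look-alike to leave: white ceramic coffee mug, 60 mm across and 62 mm high, with a handle sticking out about 25 mm on its own +y side. This point is its middle, 31 mm up.
- handled_brush_center (a point): Look-alike to leave: long-handled shoe brush of the same beech and bristles, about 213 mm long along own x (head 100 x 48 mm towards +x), 38 mm high. This point is 19 mm up, 52 mm from the head's middle towards the handle. It lies beyond one end of the caddy; beyond the other end (about x 0.63, y 0.38 or -0.38) stands a detergent jug, 228 mm high, which is not needed.
- round_dish: Round white dish in the caddy, for the two dryer balls: inside 150 mm across. Walls 32 mm high, 3 mm thick. Origin at the centre of its underside, 4 mm above the counter, z up; inner floor 4 mm above the origin. The caddy is a fixed grey tray, 180 x 456 mm, 14 mm lip, a carrying loop 49 mm high at each short end; its three fixed dishes stand in a row, centres 140 mm apart, in any order.
- oblong_dish: Oblong white dish in the caddy, for the scrubbing brush: inside 154 mm along own x and 106 mm along own y; own x runs across the caddy's row of dishes. Walls 32 mm high, 3 mm thick. Origin at the centre of its underside, 4 mm above the counter, z up; inner floor 3 mm above the origin. Fixed.
- square_dish: Square white dish in the caddy, for the measuring cup: inside 106 x 106 mm, sides along own x and y. Walls 32 mm high, 3 mm thick. Origin at the centre of its underside, 4 mm above the counter, z up; inner floor 3 mm above the origin. Fixed.

How it is judged (in metres and radians):
At the end, for the whole second after the job is handed in: Both dryer balls on the round dish's floor (centres within 52 mm of its middle); block brush flat on its bristles in the oblong dish (within 22 mm lengthwise, 36 mm sideways, 0.15 rad); cup upright in the square dish (within 32 mm each way, 0.15 rad); all let go and at rest (under 20 mm/s) (horizontal distance between each of dryer_ball_a_center, dryer_ball_b_center and round_dish below 0.052 m and z of each of dryer_ball_a_center, dryer_ball_b_center in the frame of round_dish below 0.04 m and x of block_brush_center in the frame of oblong_dish between -0.022 and 0.022 m and y of block_brush_center in the frame of oblong_dish between -0.036 and 0.036 m and z of block_brush_center in the frame of oblong_dish below 0.029 m and angle between each of block_brush_center, dosing_cup_center's own z axis and vertical below 0.15 rad and x of dosing_cup_center in the frame of square_dish between -0.032 and 0.032 m and y of dosing_cup_center in the frame of square_dish between -0.032 and 0.032 m and z of dosing_cup_center in the frame of square_dish below 0.034 m and linear speed of each of dryer_ball_a, dryer_ball_b, block_brush, dosing_cup below 0.02 m/s); the robot touches nothing.
It fails at once if the smooth ball is moved more than 25 mm from where it was (distance of smooth_ball_center from where it was at the start of the episode above 0.025 m).
It fails at once if the coffee mug is moved more than 25 mm from where it was (distance of mug_center from where it was at the start of the episode above 0.025 m).
It fails at once if the long-handled shoe brush is moved more than 25 mm from where it was (distance of handled_brush_center from where it was at the start of the episode above 0.025 m).
It fails at once if the coffee mug is tipped over (angle between mug_center's own z axis and vertical above 0.6 rad).
It also fails if it takes over 112 s, if anything falls off the work surface, if the arm or the gripper's body presses on something with over 40 N, if the wrist force passes 120 N, or if a joint passes its speed limit or range.

## Robot

A 6-joint arm with a two-finger parallel gripper is mounted at the origin on the work surface. World frame = base frame: x ahead of the robot, y to its left, z up, the work surface at z = 0. Lengths are in m, angles in degrees, forces in N, time in s.
With the tool pointing down it reaches from about 0.3 to 0.875 m from the base axis. Payload 4.2 kg.
Tool frame: the origin (TCP) lies on the centre line of the jaws, within the pads' length; the fingertips stand 19 mm ahead of it and the grasp point (between the pads) is the TCP; z points along the fingers, y is the line along which they close (so a half turn about z gives the same grasp; the last joint's range is limited). The gripper opens to 85 mm and grips with 20 to 120 N. Pads are 22 mm wide; open, the fingers measure 114 mm over their backs; the gripper's body (76 mm by 85 mm) begins 54 mm behind the grasp point. The pads swing forward as they close: fully open they stand 13 mm farther back than shut.
Start: joints at [74.026, 18.312, 89.639, -0, 72.044, -1.146], TCP at [0.147, 0.556, 0.223] pointing down, gripper open.
Joint ranges: [-177.97, 177.97], [-48.28, 115.42], [12.27, 149.76], [-77.06, 257.06], [2.81, 150.46], [-146.56, 146.56]. Speed limits (degrees/s): [147.25, 147.25, 180, 180, 180, 180].

## Interface

Orientations are given as [roll, pitch, yaw] about the fixed x, y, z axes, in that order (R = Rz(yaw) Ry(pitch) Rx(roll)).
In Python, from workcell import manip, eyes gives the robot as it stands.
- The arm moves only by the shell command python3 -m pendant 'ROWS' [OPENING] [FORCE]. ROWS is JSON, a list of rows, each an object of numbers: "dx", "dy", "dz": the shift along the tool's x, y, z in mm; "ax", "ay", "az": the turn, a rotation vector about the tool's x, y, z in rad. In form: [{"dx": .., "dy": .., "dz": .., "ax": .., "ay": .., "az": ..}, ...]. A call has 1 to 8 rows; each row is the pose to reach, as a shift and turn from the pose commanded when the call began, along the tool's axes at that moment; what a row does not reach only later rows make up. A row lasts 1/10 s, in which the tool goes at most 50 mm and 8.59 degrees, less where a joint would pass 70% of its speed; a pose out of reach is approached as far as the arm can. A call with a gripper value outside its range is refused whole. OPENING is the gripper's target within -1 to 1 (fully open at 1, half-way at 0, shut at -1), set as the call begins (- or left out, the last holds). The fingers move at their own pace and stop on an object; FORCE is the grip in N (left out, the last holds). Time passes only in rows, so rows that repeat a pose let the fingers close. It gives the time, the measured TCP pose, the force, the opening and the grip force at its end, in the units of the state.
- manip.get_obs(): the state, without advancing time (a new reading comes with each control period).
- eyes.snapshot(name): name is "scene" or "top" or "wrist"; returns (picture, depth): 384x512x3 uint8, red, green, blue; 384x512 float32, m along the optical axis (not along the pixel's ray), 0 where there is no reading.
- eyes.get_calibration(name): a dict with "camera_matrix" (3x3 intrinsics, pixels), "pose" (4x4, takes a point from camera to world coordinates). Camera axes: x right, y down, z forward; pixel columns grow to the right and rows downward; lengths in m; the calibration is good to about 2 mm. A picture is of the moment at which its call begins: read the wrist's pose just before it. get_calibration takes no time and is no camera call; for the wrist camera it gives the pose at the moment of the call.
- manip.close_job(): hands the job in; it is judged then, once.
The state is a dict: "t": time; "q": joint angles; "joint_vel": joint speeds; "joint_efforts": joint torques, N m; "ee_pos": TCP position; "tool_rot": TCP orientation; "ft_force": force on the tool from outside, world axes, zero at the start; "ft_torque": the same for the moment, N m; "opening": finger opening in m; "grasp_force": force on a finger pad.
Only numpy, scipy, OpenCV 4.12 (cv2) and the standard library are available. Lean on these libraries where they do the work, as an engineer would, in place of code of your own. Each camera call takes 0.05 s, during which the arm holds its last target. There are 200 camera calls.

## Working session

There is one attempt and no reset: what is moved stays moved. The work goes in short steps, Python scripts to look and compute and a shell command to move; the robot and the scene stay as the last step left them, time stands still between calls to the robot, and variables do not carry over. Pictures are saved under pics/ and viewed, at most 14 in all, crops included, and the job is handed in when it is done.

```bash
mkdir -p pics; ls
python3 - <<'E'
from workcell import manip, eyes
import cv2, numpy as np
np.set_printoptions(precision=3,suppress=True)
o=manip.get_obs(); print(o)
for n in ("scene","top"):
    p,d=eyes.snapshot(n); c=eyes.get_calibration(n)
    cv2.imwrite(f"pics/{n}0.png",p[:,:,::-1]); np.savez(f"{n}0.npz",p=p,d=d,K=c["camera_matrix"],T=c["pose"])
    print(n,np.array(c["camera_matrix"]),np.array(c["pose"]))
E
```

```text
pics
{'t': 0.0, 'q': array([74.024, 18.351, 89.711,  0.   , 72.044, -1.145]), 'joint_vel': array([ 0.023, -0.047, -0.008, -0.035, -0.032, -0.012]), 'joint_efforts': array([ -0.002, -41.552, -23.416,  -0.   ,   0.008,  -0.   ]), 'ee_pos': array([0.147, 0.555, 0.222]), 'tool_rot': array([-179.894,   -0.003,  165.17 ]), 'ft_force': array([ 0.51 , -0.105, -0.519]), 'ft_torque': array([-0.036,  0.029, -0.006]), 'grasp_force': 0.0, 'opening': 0.08530396349380888}
scene [[415.711   0.    257.11 ]
 [  0.    415.711 190.99 ]
 [  0.      0.      1.   ]] [[ 0.45   0.753 -0.48   1.026]
 [ 0.893 -0.385  0.234 -0.231]
 [-0.008 -0.534 -0.845  0.89 ]
 [ 0.     0.     0.     1.   ]]
top [[355.195   0.    252.52 ]
 [  0.    355.195 192.285]
 [  0.      0.      1.   ]] [[ 0.014 -0.982  0.188  0.345]
 [-1.    -0.014 -0.002  0.016]
 [ 0.004 -0.188 -0.982  1.099]
 [ 0.     0.     0.     1.   ]]
```

View pics/top0.png

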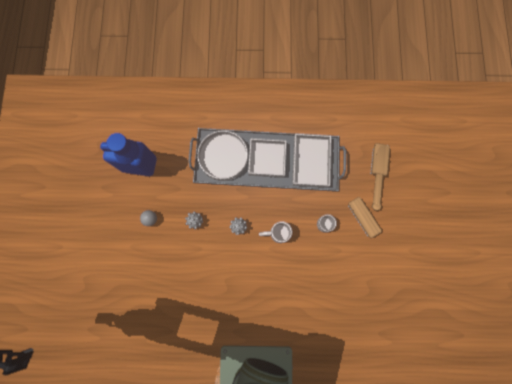

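View pics/scene0.png

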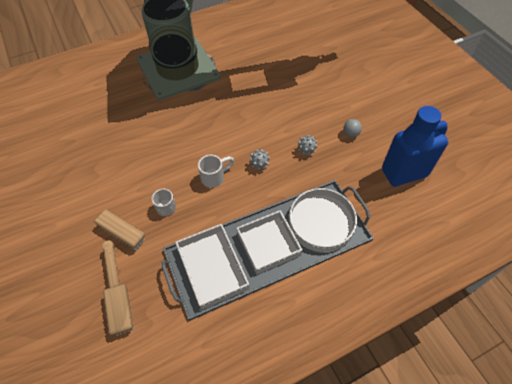

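The top view shows, left to right: smooth ball (149,218), knobbly balls (195,220) and (239,226), mug (282,232) with its handle to the left, cup (327,223), block brush (366,217) and handled brush (380,175). In the caddy, the round dish is at (222,156), the square at (268,157) and the oblong at (314,160). The scene view shows the same order.

```bash
cat > m.py <<'E'
import numpy as np, cv2
np.set_printoptions(precision=4,suppress=True)
def cloud(d,K,T):
    v,u=np.indices(d.shape); P=np.stack([(u-K[0,2])/K[0,0]*d,(v-K[1,2])/K[1,1]*d,d],-1)
    P=P@T[:3,:3].T+T[:3,3]; P[d==0]=np.nan; return P
def ray(u,v,z,K,T):
    r=T[:3,:3]@np.linalg.solve(K,[u,v,1.]); o=T[:3,3]; return (o+r*(z-o[2])/r[2])[:2]
E
python3 - <<'E'
from m import *
for n in("top","scene"):
    f=np.load(n+"0.npz"); K,T=f["K"],f["T"]; P=cloud(f["d"],K,T)
    m=((P[...,2]>.012)&(P[...,0]>.25)&(P[...,0]<.85)&(abs(P[...,1])<.5)).astype(np.uint8)
    k,L,s,c=cv2.connectedComponentsWithStats(m,connectivity=4)
    for i in range(1,k):
        if s[i,4]<40: continue
        q=P[L==i]; t=q[q[:,2]>q[:,2].max()-.012]
        r=cv2.minAreaRect(q[:,:2].astype(np.float32)*1000); rt=cv2.minAreaRect(t[:,:2].astype(np.float32)*1000)
        print(n,c[i],s[i,4],"zmax",q[:,2].max(),"all",np.round(r[0]),np.round(r[1]),round(r[2]),"top",np.round(rt[0],1),np.round(rt[1],1),round(rt[2],1))
E
```

```text
top [220.7623 152.0123] 408 zmax 0.04194378432307544 all [670. 111.] [157. 158.] 50 top [668.6 110.6] [153.8 153.8] 72.9
top [128.3076 155.3272] 1635 zmax 0.23179651661685052 all [641. 378.] [114.  72.] 82 top [639.4 366.5] [48.7 48. ] 6.3
top [312.6277 156.9511] 470 zmax 0.0409257393633089 all [ 661. -173.] [161. 172.] 87 top [ 656.3 -168.2] [113.4 162.1] 87.3
top [191.3925 154.1121] 107 zmax 0.052127590715424166 all [665. 205.] [ 17. 118.] 88 top [674.  208.6] [ 8.1 87.2] 86.0
top [267.3625 156.6737] 331 zmax 0.0400615639453501 all [663. -28.] [113. 114.] 87 top [663.1 -28.6] [113.3 114.1] 87.6
top [342.1653 161.405 ] 121 zmax 0.05250428062625234 all [ 664. -262.] [ 17. 128.] 86 top [ 650.3 -265.2] [ 6.9 89.2] 87.9
top [379.156  171.1088] 763 zmax 0.04414407680706933 all [ 605. -375.] [ 49. 211.] 82 top [ 605.  -374.9] [ 48.9 211. ] 82.2
top [364.4899 217.3838] 594 zmax 0.04428870879494773 all [ 479. -324.] [124.  43.] 30 top [ 478.4 -324.3] [124.2  42.1] 30.7
top [148.0639 217.9589] 219 zmax 0.051709284932819344 all [468. 329.] [47. 46.] 39 top [467.6 328.9] [39.2 36.6] 3.9
top [1
[... 1116 characters left out ...]
265 all [665.  65.] [300. 169.] 89 top [674.9  79.6] [270.3  92.4] 89.8
scene [163.4761 200.2234] 376 zmax 0.05309574640774606 all [ 460. -206.] [49. 49.] 24 top [ 460.2 -206.2] [48.5 48.4] 21.2
scene [119.6989 227.6615] 910 zmax 0.041914720165490915 all [ 482. -322.] [124.  43.] 31 top [ 481.8 -322.3] [123.6  42.4] 30.6
scene [212.6782 263.8254] 836 zmax 0.041767012883084154 all [ 654. -171.] [132. 171.] 87 top [ 658.3 -166.5] [113.7 162.5] 87.4
scene [115.7322 295.0768] 1628 zmax 0.0418911755486554 all [ 608. -372.] [ 49. 213.] 81 top [ 607.8 -372.5] [ 49. 213.] 81.4
scene [171.3942 282.4481] 241 zmax 0.05147719798054906 all [ 656. -259.] [ 18. 109.] 88 top [ 655.  -264.2] [ 8.4 85.1] 87.2
```

```bash
cat > go.py <<'E'
import sys, numpy as np
from scipy.spatial.transform import Rotation as R
from workcell import manip
# usage: go.py x y z yaw [x y z yaw ...] in mm, deg : shifts from the present pose
o=manip.get_obs(); p=o["ee_pos"]*1000; r=R.from_euler("xyz",o["tool_rot"],degrees=True)
print("t",round(o["t"],1),"p",p.round(1),o["tool_rot"].round(1),"q6",o["q"][5].round(),"open",round(o["opening"]*1000,1),"gf",round(float(o["grasp_force"]),1))
for x,y,z,w in np.array(sys.argv[1:],float).reshape(-1,4):
    print("d",r.inv().apply(np.array([x,y,z])-p).round(1),"a",(r.inv()*R.from_euler("xyz",[180,0,w],degrees=True)).as_rotvec().round(3))
E
python3 go.py 464 192 130 90
```

```text
t 0.1 p [147.  555.5 222.5] [-179.9   -0.   165.2] q6 -1.0 open 85.3 gf 0.0
d [-399.4 -270.1   92.9] a [-1.000e-03  1.000e-03  1.312e+00]
```

```bash
R='{"dx":-399,"dy":-270,"dz":92,"az":1.312}'; python3 -m pendant '[{"dx":-399,"dy":-270,"dz":92,"az":1.312},{"dx":-399,"dy":-270,"dz":92,"az":1.312},{"dx":-399,"dy":-270,"dz":92,"az":1.312},{"dx":-399,"dy":-270,"dz":92,"az":1.312},{"dx":-399,"dy":-270,"dz":92,"az":1.312},{"dx":-399,"dy":-270,"dz":92,"az":1.312},{"dx":-399,"dy":-270,"dz":92,"az":1.312},{"dx":-399,"dy":-270,"dz":92,"az":1.312}]' 1 30; python3 go.py 464 192 130 90
```

```text
t 0.1 p [147.  555.5 222.5] [-179.9   -0.   165.2] q6 -1.0 open 85.3 gf 0.0
d [-399.4 -270.1   92.9] a [-1.000e-03  1.000e-03  1.312e+00]invalid input
```

```bash
python3 -m pendant '[{"dx":-50,"dy":-34,"dz":11,"ax":0,"ay":0,"az":0.14},{"dx":-399,"dy":-270,"dz":92,"ax":0,"ay":0,"az":1.312},{"dx":-399,"dy":-270,"dz":92,"ax":0,"ay":0,"az":1.312},{"dx":-399,"dy":-270,"dz":92,"ax":0,"ay":0,"az":1.312},{"dx":-399,"dy":-270,"dz":92,"ax":0,"ay":0,"az":1.312},{"dx":-399,"dy":-270,"dz":92,"ax":0,"ay":0,"az":1.312},{"dx":-399,"dy":-270,"dz":92,"ax":0,"ay":0,"az":1.312},{"dx":-399,"dy":-270,"dz":92,"ax":0,"ay":0,"az":1.312}]' 1 30; python3 go.py 464 192 130 90
```

```text
t: 0.9
ee_pos: [0.4062, 0.2579, 0.1478]
tool_rot: [-180.0, -0.0, 96.6]
ft_force: [0.5, 0.2, 0.8]
opening: 0.0853
grasp_force: 0.0
t 0.9 p [406.2 257.9 147.8] [-180.    -0.    96.6] q6 24.0 open 85.3 gf 0.0
d [-72.2  49.8  17.8] a [-0.    -0.     0.116]
```

```bash
python3 -m pendant '[{"dx":-72,"dy":50,"dz":18,"ax":0,"ay":0,"az":0.116},{"dx":-72,"dy":50,"dz":18,"ax":0,"ay":0,"az":0.116},{"dx":-72,"dy":50,"dz":18,"ax":0,"ay":0,"az":0.116},{"dx":-72,"dy":50,"dz":18,"ax":0,"ay":0,"az":0.116},{"dx":-72,"dy":50,"dz":18,"ax":0,"ay":0,"az":0.116}]' 1 30; python3 go.py 464 192 27 90
python3 - <<'E'
from m import *
from workcell import eyes
c=eyes.get_calibration("wrist"); p,d=eyes.snapshot("wrist"); cv2.imwrite("pics/w1.png",p[:,:,::-1])
P=cloud(d,np.array(c["camera_matrix"]),np.array(c["pose"]))
m=(P[...,2]>.012)&(abs(P[...,0]-.464)<.06)&(abs(P[...,1]-.192)<.06)&(P[...,2]<.06)
q=P[m]; print(len(q),q[:,2].max(),cv2.minAreaRect(q[:,:2].astype(np.float32)*1000))
q=q[q[:,2]>.035];print(cv2.minEnclosingCircle(q[:,:2].astype(np.float32)*1000))
E
```

```text
t: 1.4
ee_pos: [0.4631, 0.1949, 0.1303]
tool_rot: [-180.0, -0.0, 90.4]
ft_force: [-0.5, 0.5, 0.3]
opening: 0.0849
grasp_force: 0.0
t 1.4 p [463.1 194.9 130.3] [-180.    -0.    90.4] q6 21.0 open 84.9 gf 0.0
d [ -3.    1.  103.3] a [-0.001 -0.     0.007]
2292 0.05428360469894655 ((463.05096435546875, 195.41522216796875), (51.580894470214844, 50.4506950378418), 28.665767669677734)
((463.398193359375, 194.62274169921875), 26.157691955566406)
```

View pics/w1.png

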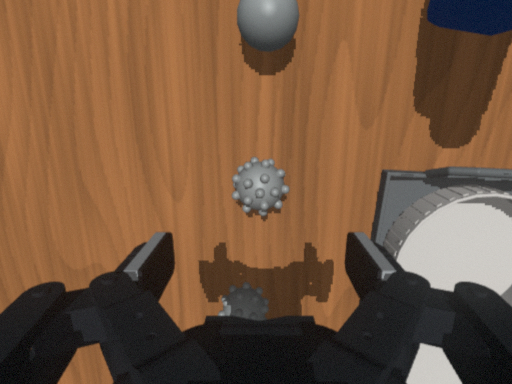

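The wrist view shows the knobbly ball at (260,187), laterally centred between the open fingers, with nothing in the way. Its measured centre is about (463,195), so I go straight down.

```bash
python3 -m pendant '[{"dx":0,"dy":0,"dz":40,"ax":0,"ay":0,"az":0},{"dx":0,"dy":0,"dz":75,"ax":0,"ay":0,"az":0},{"dx":0,"dy":0,"dz":103,"ax":0,"ay":0,"az":0},{"dx":0,"dy":0,"dz":103,"ax":0,"ay":0,"az":0},{"dx":0,"dy":0,"dz":103,"ax":0,"ay":0,"az":0}]' 1 30 | head -2; python3 -m pendant '[{"dx":0,"dy":0,"dz":0,"ax":0,"ay":0,"az":0},{"dx":0,"dy":0,"dz":0,"ax":0,"ay":0,"az":0},{"dx":0,"dy":0,"dz":0,"ax":0,"ay":0,"az":0},{"dx":0,"dy":0,"dz":0,"ax":0,"ay":0,"az":0},{"dx":0,"dy":0,"dz":0,"ax":0,"ay":0,"az":0},{"dx":0,"dy":0,"dz":0,"ax":0,"ay":0,"az":0}]' -1 30; python3 go.py 463 194 110 90 670 143 110 90
```

```text
t: 1.95
ee_pos: [0.4636, 0.1953, 0.0278]
t: 2.55
ee_pos: [0.4643, 0.1946, 0.0284]
tool_rot: [179.9, -0.1, 90.3]
ft_force: [-0.5, 0.4, 6.5]
opening: 0.0329
grasp_force: 25.4
t 2.5 p [464.3 194.6  28.4] [ 1.799e+02 -1.000e-01  9.030e+01] q6 21.0 open 32.9 gf 25.4
d [ -0.5  -1.2 -81.6] a [ 0.002 -0.001  0.006]
d [-52.7 205.5 -81.3] a [ 0.002 -0.001  0.006]
```

```bash
python3 - <<'E'
import cv2
from workcell import eyes
a,_=eyes.snapshot("wrist");b,_=eyes.snapshot("scene")
b=cv2.resize(b[100:196,240:368],(512,384),interpolation=cv2.INTER_CUBIC)
cv2.imwrite("pics/w2.png",cv2.resize(cv2.hconcat([a,b])[:,:,::-1],(800,300)))
E
python3 go.py
```

```text
t 2.6 p [464.3 194.5  28.4] [179.9  -0.   90.3] q6 21.0 open 32.9 gf 25.4
```

View pics/w2.png

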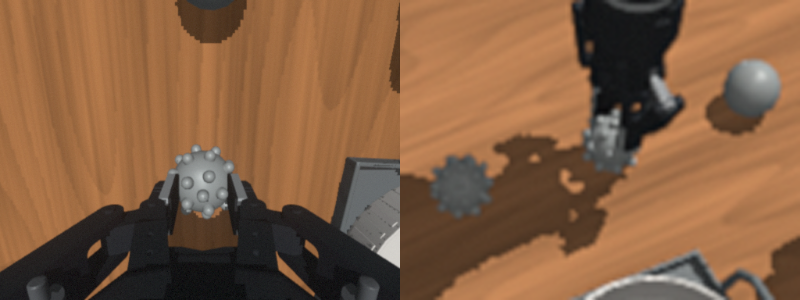

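The left panel (wrist) shows the ball between the pads at about (205,180), a bit forward of them. The right panel (scene) shows it still upright under the gripper. The 33 mm opening suggests an off-centre grip, so I measure it.

Run:
```python
from m import *
from workcell import eyes
for n in ("wrist",):
    c=eyes.get_calibration(n); p,d=eyes.snapshot(n)
    P=cloud(d,np.array(c["camera_matrix"]),np.array(c["pose"]))
    hsv=cv2.cvtColor(p,cv2.COLOR_RGB2HSV)
    m=(P[...,2]>.012)&(abs(P[...,0]-.464)<.014)&(abs(P[...,1]-.2)<.045)&(P[...,2]<.056)
    q=P[m]
    # algebraic sphere fit
    A=np.c_[2*q,np.ones(len(q))]; s=np.linalg.lstsq(A,(q**2).sum(1),rcond=None)[0]
    print(n,len(q),s[:3],np.sqrt(s[3]+s[:3]@s[:3]),q.min(0),q.max(0))
    print("cam",c["pose"][:3,3])
```

```text
wrist 4290 [0.4639 0.1944 0.027 ] 0.022840367367516018 [0.45   0.1686 0.014 ] [0.478  0.22   0.0547]
cam [0.4637 0.2631 0.1799]
```

The sphere fit puts the ball at (463.9,194.4,27), centred on the TCP, so the grip is fine. Lift and carry.

```bash
python3 -m pendant '[{"dx":0,"dy":0,"dz":-20,"ax":0,"ay":0,"az":0},{"dx":0,"dy":0,"dz":-50,"ax":0,"ay":0,"az":0},{"dx":0,"dy":0,"dz":-80,"ax":0,"ay":0,"az":0},{"dx":-10,"dy":40,"dz":-81,"ax":0,"ay":0,"az":0},{"dx":-20,"dy":80,"dz":-81,"ax":0,"ay":0,"az":0},{"dx":-30,"dy":120,"dz":-81,"ax":0,"ay":0,"az":0},{"dx":-42,"dy":165,"dz":-81,"ax":0,"ay":0,"az":0},{"dx":-52,"dy":205,"dz":-81,"ax":0,"ay":0,"az":0}]' -1 30; python3 go.py 671 141 38 90
python3 - <<'E'
from m import *
from workcell import eyes,manip
print(manip.get_obs()["grasp_force"])
c=eyes.get_calibration("wrist"); p,d=eyes.snapshot("wrist"); cv2.imwrite("pics/w3.png",p[:,:,::-1])
E
python3 go.py 671 141 38 90
```

```text
t: 3.5
ee_pos: [0.6709, 0.1427, 0.1084]
tool_rot: [180.0, -0.0, 90.3]
ft_force: [0.8, 0.6, -0.6]
opening: 0.0276
grasp_force: 29.6
t 3.5 p [670.9 142.7 108.4] [180.   -0.   90.3] q6 11.0 open 27.6 gf 29.6
d [-1.7  0.  70.4] a [ 0.001 -0.     0.005]
29.605480316095054
t 3.5 p [677.8 140.9 108. ] [179.5   0.   90.2] q6 11.0 open 27.4 gf 29.7
d [ 0.2 -7.4 69.9] a [0.009 0.001 0.004]
```

View pics/w3.png

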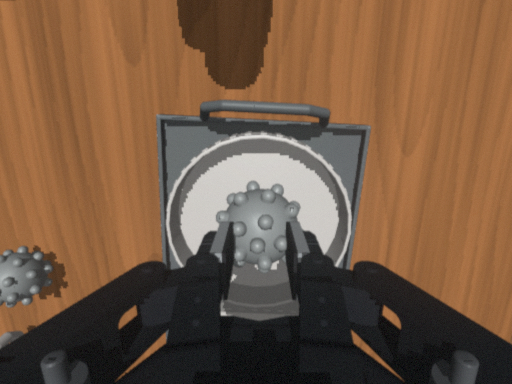

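The view shows the ball at (262,225), held over the round dish, whose centre is near column 259. The shrinking opening means it is slipping lower in the pads, so I measure its height.

```bash
cat > ball.py <<'E'
from m import *
from workcell import eyes,manip
o=manip.get_obs()["ee_pos"]; c=eyes.get_calibration("wrist"); p,d=eyes.snapshot("wrist")
P=cloud(d,np.array(c["camera_matrix"]),np.array(c["pose"]))-o
q=P[(abs(P[...,0])<.012)&(abs(P[...,1])<.04)&(abs(P[...,2])<.045)]
A=np.c_[2*q,np.ones(len(q))]; s=np.linalg.lstsq(A,(q**2).sum(1),rcond=None)[0]
print("ball rel TCP",s[:3],"r",np.sqrt(s[3]+s[:3]@s[:3]),len(q),"bottom-ish",q[:,2].min())
E
python3 ball.py; python3 go.py 671 141 45 90
```

```text
ball rel TCP [ 0.0003  0.0007 -0.0069] r 0.022595871621815863 3490 bottom-ish -0.019020811951831473
t 3.6 p [673.9 141.7 107.7] [179.8   0.   90.2] q6 11.0 open 27.6 gf 29.7
d [-0.7 -3.1 62.6] a [0.004 0.    0.003]
```

```bash
python3 -m pendant '[{"dx":0,"dy":-2,"dz":25,"ax":0,"ay":0,"az":0},{"dx":0,"dy":-2,"dz":45,"ax":0,"ay":0,"az":0},{"dx":0,"dy":-2,"dz":58,"ax":0,"ay":0,"az":0},{"dx":0,"dy":-2,"dz":64,"ax":0,"ay":0,"az":0},{"dx":0,"dy":-2,"dz":64,"ax":0,"ay":0,"az":0},{"dx":0,"dy":-2,"dz":64,"ax":0,"ay":0,"az":0}]' -1 30; python3 ball.py; python3 go.py 671 141 41 90
```

```text
t: 4.2
ee_pos: [0.6676, 0.1438, 0.0452]
tool_rot: [179.9, -0.0, 90.4]
ft_force: [0.1, 0.4, -0.1]
opening: 0.0279
grasp_force: 29.7
ball rel TCP [ 0.0003  0.0018 -0.0188] r 0.03209506604892941 4674 bottom-ish -0.03863183144163225
t 4.2 p [667.7 143.8  45.4] [179.9  -0.   90.3] q6 11.0 open 27.5 gf 29.7
d [-2.8  3.3  4.4] a [ 0.002 -0.     0.006]
```

```bash
python3 -m pendant '[{"dx":-2,"dy":3,"dz":4,"ax":0,"ay":0,"az":0},{"dx":-2,"dy":3,"dz":5,"ax":0,"ay":0,"az":0},{"dx":-2,"dy":3,"dz":5,"ax":0,"ay":0,"az":0}]' -1 30; python3 -m pendant '[{"dx":0,"dy":0,"dz":0,"ax":0,"ay":0,"az":0},{"dx":0,"dy":0,"dz":0,"ax":0,"ay":0,"az":0},{"dx":0,"dy":0,"dz":0,"ax":0,"ay":0,"az":0},{"dx":0,"dy":0,"dz":0,"ax":0,"ay":0,"az":0},{"dx":0,"dy":0,"dz":0,"ax":0,"ay":0,"az":0}]' 0.6 30; python3 -m pendant '[{"dx":0,"dy":0,"dz":-30,"ax":0,"ay":0,"az":0},{"dx":0,"dy":0,"dz":-75,"ax":0,"ay":0,"az":0},{"dx":0,"dy":0,"dz":-75,"ax":0,"ay":0,"az":0},{"dx":0,"dy":0,"dz":-75,"ax":0,"ay":0,"az":0}]' ;python3 go.py 448 57 115 90
```

```text
t: 4.55
ee_pos: [0.6719, 0.1424, 0.0417]
tool_rot: [179.7, -0.1, 90.3]
ft_force: [-0.3, 2.1, 5.8]
opening: 0.0277
grasp_force: 33.5
t: 5.05
ee_pos: [0.67, 0.1415, 0.039]
tool_rot: [-180.0, 0.0, 90.3]
ft_force: [-0.3, 0.2, -0.8]
opening: 0.0683
grasp_force: 0.0
t: 5.45
ee_pos: [0.6708, 0.1417, 0.1157]
tool_rot: [179.8, -0.0, 90.3]
ft_force: [0.1, 0.3, -1.0]
opening: 0.0684
grasp_force: 0.0
t 5.5 p [670.8 141.7 115.7] [179.8  -0.   90.3] q6 11.0 open 68.4 gf 0.0
d [ -83.3 -223.3    0. ] a [ 0.003 -0.001  0.006]
```

```bash
python3 -m pendant '[{"dx":-17,"dy":-45,"dz":0,"ax":0,"ay":0,"az":0},{"dx":-34,"dy":-90,"dz":0,"ax":0,"ay":0,"az":0},{"dx":-51,"dy":-135,"dz":0,"ax":0,"ay":0,"az":0},{"dx":-68,"dy":-180,"dz":0,"ax":0,"ay":0,"az":0},{"dx":-83,"dy":-223,"dz":0,"ax":0,"ay":0,"az":0},{"dx":-83,"dy":-223,"dz":0,"ax":0,"ay":0,"az":0},{"dx":-83,"dy":-223,"dz":0,"ax":0,"ay":0,"az":0}]' 1 40|head -2
python3 - <<'E'
from m import *
from workcell import eyes
c=eyes.get_calibration("wrist"); p,d=eyes.snapshot("wrist")
P=cloud(d,np.array(c["camera_matrix"]),np.array(c["pose"]))
q=P[(P[...,2]>.03)&(abs(P[...,0]-.448)<.05)&(abs(P[...,1]-.057)<.05)&(P[...,2]<.06)]
A=np.c_[2*q,np.ones(len(q))]; s=np.linalg.lstsq(A,(q**2).sum(1),rcond=None)[0]
print(s[:3],cv2.minEnclosingCircle(q[:,:2].astype(np.float32)*1000))
c=eyes.get_calibration("top");p,d=eyes.snapshot("top")
cv2.imwrite("pics/t2.png",cv2.resize(p[110:260,130:400,::-1],(800,444)))
P=cloud(d,c["camera_matrix"],c["pose"])
q=P[(P[...,2]>.042)&(abs(P[...,0]-.67)<.07)&(abs(P[...,1]-.11)<.07)&(P[...,2]<.08)];print("placed",len(q),q.mean(0))
E
python3 go.py 448 57 22 90
```

```text
t: 6.15
ee_pos: [0.4465, 0.057, 0.1137]
[0.448  0.0599 0.0279] ((447.9660949707031, 60.170860290527344), 26.21685028076172)
placed 166 [0.6696 0.1399 0.0501]
t 6.2 p [448.7  57.5 114.1] [180.   -0.   90.3] q6 5.0 open 85.4 gf 0.0
d [-0.5 -0.8 92.1] a [ 0.001 -0.     0.006]
```

View pics/t2.png

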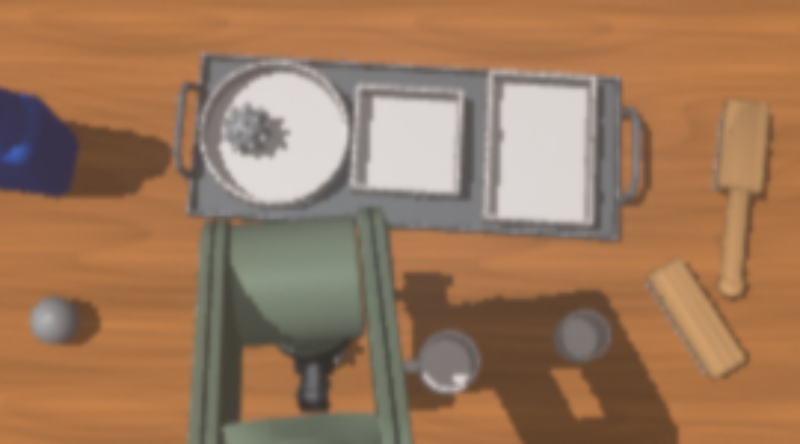

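The first ball sits at about (255,130) in the crop, inside the round dish, measured at (670,140). The second ball is at (448,60); descend to it.

```bash
python3 -m pendant '[{"dx":2,"dy":0,"dz":40,"ax":0,"ay":0,"az":0},{"dx":2,"dy":0,"dz":70,"ax":0,"ay":0,"az":0},{"dx":2,"dy":0,"dz":91,"ax":0,"ay":0,"az":0},{"dx":2,"dy":0,"dz":91,"ax":0,"ay":0,"az":0},{"dx":2,"dy":0,"dz":91,"ax":0,"ay":0,"az":0}]' 1 35 | head -2; python3 -m pendant '[{"dx":0,"dy":0,"dz":0,"ax":0,"ay":0,"az":0},{"dx":0,"dy":0,"dz":0,"ax":0,"ay":0,"az":0},{"dx":0,"dy":0,"dz":0,"ax":0,"ay":0,"az":0},{"dx":0,"dy":0,"dz":0,"ax":0,"ay":0,"az":0},{"dx":0,"dy":0,"dz":0,"ax":0,"ay":0,"az":0},{"dx":0,"dy":0,"dz":0,"ax":0,"ay":0,"az":0}]' -1 35; python3 ball.py; python3 go.py 669 77 110 90
```

```text
t: 6.75
ee_pos: [0.4487, 0.0595, 0.0231]
t: 7.35
ee_pos: [0.449, 0.0596, 0.0272]
tool_rot: [179.7, -0.1, 90.3]
ft_force: [-6.7, -1.0, 32.8]
opening: 0.0345
grasp_force: 33.6
ball rel TCP [ 0.0007  0.0019 -0.0112] r 0.03118354012337149 5082 bottom-ish -0.028631112581692146
t 7.4 p [449.1  59.6  27.3] [ 1.797e+02 -1.000e-01  9.030e+01] q6 6.0 open 33.9 gf 33.6
d [ 16.2 220.4 -81.7] a [ 0.005 -0.001  0.006]
```

```bash
python3 -m pendant '[{"dx":0,"dy":0,"dz":-20,"ax":0,"ay":0,"az":0},{"dx":0,"dy":0,"dz":-50,"ax":0,"ay":0,"az":0},{"dx":0,"dy":0,"dz":-85,"ax":0,"ay":0,"az":0},{"dx":4,"dy":40,"dz":-86,"ax":0,"ay":0,"az":0},{"dx":8,"dy":85,"dz":-86,"ax":0,"ay":0,"az":0},{"dx":12,"dy":130,"dz":-86,"ax":0,"ay":0,"az":0},{"dx":17,"dy":175,"dz":-86,"ax":0,"ay":0,"az":0},{"dx":18,"dy":220,"dz":-86,"ax":0,"ay":0,"az":0}]' -1 35; python3 -m pendant '[{"dx":0,"dy":0,"dz":0,"ax":0,"ay":0,"az":0},{"dx":0,"dy":0,"dz":0,"ax":0,"ay":0,"az":0},{"dx":0,"dy":0,"dz":0,"ax":0,"ay":0,"az":0}]' - - |tail -2; python3 ball.py; python3 go.py 669 78 45 90
```

```text
t: 8.2
ee_pos: [0.669, 0.079, 0.1098]
tool_rot: [180.0, -0.0, 90.4]
ft_force: [0.2, 0.2, -0.6]
opening: 0.0274
grasp_force: 34.5
opening: 0.0275
grasp_force: 34.6
ball rel TCP [ 0.0009  0.0014 -0.0073] r 0.022491855415535916 3472 bottom-ish -0.01983404861287466
t 8.6 p [666.1  78.5 109.5] [-179.9   -0.    90.3] q6 5.0 open 27.5 gf 34.6
d [-0.5  3.  64.5] a [-0.001 -0.     0.006]
```

```bash
python3 -m pendant '[{"dx":0,"dy":2,"dz":25,"ax":0,"ay":0,"az":0},{"dx":0,"dy":2,"dz":45,"ax":0,"ay":0,"az":0},{"dx":0,"dy":2,"dz":58,"ax":0,"ay":0,"az":0},{"dx":0,"dy":2,"dz":65,"ax":0,"ay":0,"az":0},{"dx":0,"dy":2,"dz":69,"ax":0,"ay":0,"az":0},{"dx":0,"dy":2,"dz":69,"ax":0,"ay":0,"az":0},{"dx":0,"dy":2,"dz":69,"ax":0,"ay":0,"az":0}]' -1 35;  python3 -m pendant '[{"dx":0,"dy":0,"dz":0,"ax":0,"ay":0,"az":0},{"dx":0,"dy":0,"dz":0,"ax":0,"ay":0,"az":0},{"dx":0,"dy":0,"dz":0,"ax":0,"ay":0,"az":0},{"dx":0,"dy":0,"dz":0,"ax":0,"ay":0,"az":0},{"dx":0,"dy":0,"dz":0,"ax":0,"ay":0,"az":0}]' 0.6 30; python3 -m pendant '[{"dx":0,"dy":0,"dz":-30,"ax":0,"ay":0,"az":0},{"dx":0,"dy":0,"dz":-75,"ax":0,"ay":0,"az":0},{"dx":0,"dy":0,"dz":-90,"ax":0,"ay":0,"az":0},{"dx":0,"dy":0,"dz":-90,"ax":0,"ay":0,"az":0}]' ;python3 go.py 459 -206 130 90
```

```text
t: 9.25
ee_pos: [0.6689, 0.0788, 0.0425]
tool_rot: [180.0, -0.0, 90.3]
ft_force: [-3.0, -0.3, 6.3]
opening: 0.0275
grasp_force: 35.0
t: 9.75
ee_pos: [0.6695, 0.0785, 0.0401]
tool_rot: [-180.0, -0.0, 90.3]
ft_force: [0.2, -0.3, -0.3]
opening: 0.0678
grasp_force: 0.0
t: 10.15
ee_pos: [0.6714, 0.0787, 0.1336]
tool_rot: [179.6, -0.0, 90.3]
ft_force: [0.3, 0.6, -0.3]
opening: 0.0675
grasp_force: 0.0
t 10.2 p [671.4  78.7 133.6] [179.6  -0.   90.3] q6 5.0 open 67.5 gf 0.0
d [-283.5 -214.1    2. ] a [ 0.007 -0.001  0.006]
```

```bash
python3 -m pendant '[{"dx":-35,"dy":-26,"dz":2,"ax":0,"ay":0,"az":0},{"dx":-74,"dy":-56,"dz":2,"ax":0,"ay":0,"az":0},{"dx":-112,"dy":-85,"dz":2,"ax":0,"ay":0,"az":0},{"dx":-150,"dy":-113,"dz":2,"ax":0,"ay":0,"az":0},{"dx":-188,"dy":-142,"dz":2,"ax":0,"ay":0,"az":0},{"dx":-226,"dy":-171,"dz":2,"ax":0,"ay":0,"az":0},{"dx":-260,"dy":-196,"dz":2,"ax":0,"ay":0,"az":0},{"dx":-283,"dy":-214,"dz":2,"ax":0,"ay":0,"az":0}]' 1 20|head -2; python3 -m pendant '[{"dx":0,"dy":0,"dz":0,"ax":0,"ay":0,"az":0},{"dx":0,"dy":0,"dz":0,"ax":0,"ay":0,"az":0},{"dx":0,"dy":0,"dz":0,"ax":0,"ay":0,"az":0}]'|head -2;  python3 - <<'E'
from m import *
from workcell import eyes
c=eyes.get_calibration("wrist"); p,d=eyes.snapshot("wrist"); cv2.imwrite("pics/w4.png",p[:,:,::-1])
P=cloud(d,np.array(c["camera_matrix"]),np.array(c["pose"]))
q=P[(P[...,2]>.044)&(abs(P[...,0]-.459)<.045)&(abs(P[...,1]+.206)<.045)&(P[...,2]<.06)]
print(cv2.minEnclosingCircle(q[:,:2].astype(np.float32)*1000),q[:,2].max())
c=eyes.get_calibration("top");p,d=eyes.snapshot("top")
P=cloud(d,c["camera_matrix"],c["pose"])
for s in(-1,1):
    q=P[(P[...,2]>.042)&(abs(P[...,0]-.67)<.06)&(abs(P[...,1]-.11)<.065)&(P[...,2]<.08)&(s*(P[...,1]-.11)>0)];print("placed",len(q),q.mean(0))
E
python3 go.py 459 -206 30 90
```

```text
t: 10.95
ee_pos: [0.4543, -0.207, 0.1266]
t: 11.25
ee_pos: [0.4573, -0.205, 0.1275]
((458.9800109863281, -205.46688842773438), 24.91078758239746) 0.05238388110512479
placed 162 [0.6662 0.0768 0.0499]
placed 166 [0.6697 0.14   0.05  ]
t 11.3 p [ 457.6 -204.8  127.8] [-180.    -0.    90.4] q6 -26.0 open 85.2 gf 0.0
d [-1.2  1.4 97.8] a [-0.    -0.001  0.007]
```

View pics/w4.png

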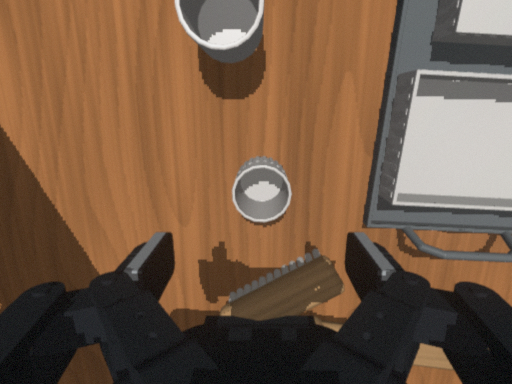

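The cup's rim is at (262,193), centred between the fingers, with the brush well to the rear. The fitted centre is (459,-205.5), which matches. Grip it gently.

```bash
python3 -m pendant '[{"dx":0,"dy":1,"dz":40,"ax":0,"ay":0,"az":0},{"dx":0,"dy":1,"dz":75,"ax":0,"ay":0,"az":0},{"dx":0,"dy":1,"dz":98,"ax":0,"ay":0,"az":0},{"dx":0,"dy":1,"dz":98,"ax":0,"ay":0,"az":0},{"dx":0,"dy":1,"dz":98,"ax":0,"ay":0,"az":0}]' 1 20 | head -2; python3 -m pendant '[{"dx":0,"dy":0,"dz":0,"ax":0,"ay":0,"az":0},{"dx":0,"dy":0,"dz":0,"ax":0,"ay":0,"az":0},{"dx":0,"dy":0,"dz":0,"ax":0,"ay":0,"az":0},{"dx":0,"dy":0,"dz":0,"ax":0,"ay":0,"az":0},{"dx":0,"dy":0,"dz":0,"ax":0,"ay":0,"az":0},{"dx":0,"dy":0,"dz":0,"ax":0,"ay":0,"az":0}]' -1 20; python3 go.py 459 -206 120 90 664 -28 120 90
```

```text
t: 11.85
ee_pos: [0.4588, -0.2053, 0.0304]
t: 12.45
ee_pos: [0.459, -0.206, 0.0318]
tool_rot: [179.9, 0.1, 90.3]
ft_force: [-0.3, 2.0, 5.5]
opening: 0.0491
grasp_force: 19.8
t 12.4 p [ 459.  -206.    31.8] [1.799e+02 1.000e-01 9.030e+01] q6 -26.0 open 49.1 gf 19.8
d [ -0.1   0.3 -88.2] a [0.003 0.001 0.006]
d [176.7 206.3 -87.8] a [0.003 0.001 0.006]
```

```bash
python3 -m pendant '[{"dx":0,"dy":0,"dz":-15,"ax":0,"ay":0,"az":0},{"dx":0,"dy":0,"dz":-50,"ax":0,"ay":0,"az":0},{"dx":0,"dy":0,"dz":-88,"ax":0,"ay":0,"az":0},{"dx":20,"dy":23,"dz":-88,"ax":0,"ay":0,"az":0},{"dx":50,"dy":58,"dz":-88,"ax":0,"ay":0,"az":0},{"dx":80,"dy":93,"dz":-88,"ax":0,"ay":0,"az":0},{"dx":110,"dy":128,"dz":-88,"ax":0,"ay":0,"az":0},{"dx":135,"dy":158,"dz":-88,"ax":0,"ay":0,"az":0}]' -1 20|head -2; python3 -m pendant '[{"dx":30,"dy":35,"dz":0,"ax":0,"ay":0,"az":0},{"dx":42,"dy":49,"dz":0,"ax":0,"ay":0,"az":0},{"dx":42,"dy":49,"dz":0,"ax":0,"ay":0,"az":0},{"dx":42,"dy":49,"dz":0,"ax":0,"ay":0,"az":0}]'; python3 go.py 664 -28 40 90
```

```text
t: 13.25
ee_pos: [0.617, -0.0681, 0.1191]
t: 13.65
ee_pos: [0.6635, -0.0276, 0.1183]
tool_rot: [-180.0, 0.0, 90.4]
ft_force: [-0.1, -1.1, -0.2]
opening: 0.0491
grasp_force: 21.0
t 13.7 p [663.5 -27.6 118.3] [-180.     0.    90.4] q6 -4.0 open 49.1 gf 21.0
d [-0.4  0.5 78.3] a [-0.001  0.     0.007]
```

```bash
python3 -m pendant '[{"dx":0,"dy":0,"dz":30,"ax":0,"ay":0,"az":0},{"dx":0,"dy":0,"dz":55,"ax":0,"ay":0,"az":0},{"dx":0,"dy":0,"dz":70,"ax":0,"ay":0,"az":0},{"dx":0,"dy":0,"dz":78,"ax":0,"ay":0,"az":0},{"dx":0,"dy":0,"dz":80,"ax":0,"ay":0,"az":0},{"dx":0,"dy":0,"dz":80,"ax":0,"ay":0,"az":0},{"dx":0,"dy":0,"dz":80,"ax":0,"ay":0,"az":0}]' -1 20; python3 -m pendant '[{"dx":0,"dy":0,"dz":0,"ax":0,"ay":0,"az":0},{"dx":0,"dy":0,"dz":0,"ax":0,"ay":0,"az":0},{"dx":0,"dy":0,"dz":0,"ax":0,"ay":0,"az":0},{"dx":0,"dy":0,"dz":0,"ax":0,"ay":0,"az":0}]' 0.5; python3 -m pendant '[{"dx":0,"dy":0,"dz":-25,"ax":0,"ay":0,"az":0},{"dx":0,"dy":0,"dz":-60,"ax":0,"ay":0,"az":0},{"dx":0,"dy":0,"dz":-90,"ax":0,"ay":0,"az":0},{"dx":0,"dy":0,"dz":-90,"ax":0,"ay":0,"az":0}]';python3 go.py 454 -338 130 31
```

```text
t: 14.35
ee_pos: [0.6648, -0.0277, 0.0392]
tool_rot: [179.9, 0.0, 90.3]
ft_force: [0.5, -0.1, 0.6]
opening: 0.0488
grasp_force: 21.3
t: 14.75
ee_pos: [0.6642, -0.0274, 0.0383]
tool_rot: [180.0, -0.0, 90.4]
ft_force: [-0.2, -0.6, 0.7]
opening: 0.0641
grasp_force: 0.0
t: 15.15
ee_pos: [0.6671, -0.0276, 0.1335]
tool_rot: [179.4, 0.0, 90.4]
ft_force: [0.5, -0.1, 0.9]
opening: 0.0637
grasp_force: 0.0
t 15.2 p [667.1 -27.6 133.5] [179.4   0.   90.4] q6 -4.0 open 63.7 gf 0.0
d [-309.1 -215.     1.5] a [ 0.009 -0.005  1.036]
```

```bash
python3 -m pendant '[{"dx":-35,"dy":-24,"dz":1,"ax":0,"ay":0,"az":0.12},{"dx":-75,"dy":-52,"dz":1,"ax":0,"ay":0,"az":0.25},{"dx":-115,"dy":-80,"dz":1,"ax":0,"ay":0,"az":0.39},{"dx":-155,"dy":-108,"dz":1,"ax":0,"ay":0,"az":0.52},{"dx":-195,"dy":-136,"dz":1,"ax":0,"ay":0,"az":0.66},{"dx":-235,"dy":-164,"dz":1,"ax":0,"ay":0,"az":0.8},{"dx":-275,"dy":-191,"dz":1,"ax":0,"ay":0,"az":0.93},{"dx":-309,"dy":-215,"dz":1,"ax":0,"ay":0,"az":1.036}]' 0.45 60|head -2; python3 -m pendant '[{"dx":0,"dy":0,"dz":0,"ax":0,"ay":0,"az":0},{"dx":0,"dy":0,"dz":0,"ax":0,"ay":0,"az":0},{"dx":0,"dy":0,"dz":0,"ax":0,"ay":0,"az":0}]'|head -3;  python3 - <<'E'
from m import *
from workcell import eyes
c=eyes.get_calibration("wrist"); p,d=eyes.snapshot("wrist"); cv2.imwrite("pics/w5.png",p[:,:,::-1])
P=cloud(d,np.array(c["camera_matrix"]),np.array(c["pose"]))
m=((P[...,2]>.015)&(P[...,2]<.06)).astype(np.uint8)
k,L,s,cc=cv2.connectedComponentsWithStats(m,connectivity=4)
for i in range(1,k):
    if s[i,4]>300: q=P[L==i]; print(s[i],q[:,2].max(),cv2.minAreaRect(q[:,:2].astype(np.float32)*1000))
E
python3 go.py 454 -338 31 31
```

```text
t: 15.95
ee_pos: [0.4491, -0.3393, 0.1266]
t: 16.25
ee_pos: [0.4513, -0.3368, 0.1268]
tool_rot: [-179.9, -0.0, 31.1]
[ 305    0  179  155 7226] 0.04113828740397349 ((582.4505615234375, -368.5589904785156), (48.004127502441406, 162.95965576171875), 81.06449127197266)
[ 238   74   53  146 7102] 0.04093086825864639 ((480.52874755859375, -322.6495056152344), (123.0678939819336, 42.15182876586914), 30.901220321655273)
t 16.3 p [ 451.6 -336.6  126.9] [-180.    -0.    31.1] q6 21.0 open 61.5 gf 0.0
d [ 1.4  2.5 95.9] a [-0.001 -0.     0.002]
```

View pics/w5.png

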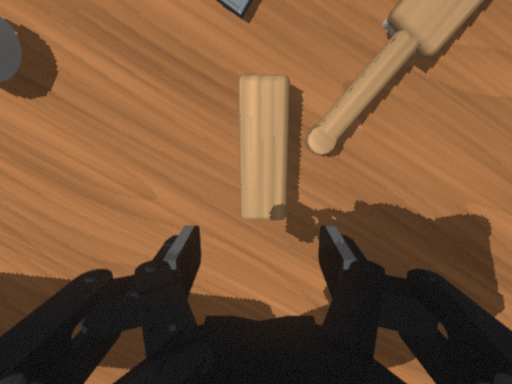

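The brush block spans (240..289, 75..218), aligned with the jaws. The shoe brush's handle end is at (321,138). Gripping 30 mm towards the near end keeps clear of it.

```bash
python3 -m pendant '[{"dx":1,"dy":3,"dz":40,"ax":0,"ay":0,"az":0},{"dx":1,"dy":3,"dz":70,"ax":0,"ay":0,"az":0},{"dx":1,"dy":3,"dz":95,"ax":0,"ay":0,"az":0},{"dx":1,"dy":3,"dz":95,"ax":0,"ay":0,"az":0},{"dx":1,"dy":3,"dz":95,"ax":0,"ay":0,"az":0}]' 0.45 60 | head -5; python3 -m pendant '[{"dx":0,"dy":0,"dz":0,"ax":0,"ay":0,"az":0},{"dx":0,"dy":0,"dz":0,"ax":0,"ay":0,"az":0},{"dx":0,"dy":0,"dz":0,"ax":0,"ay":0,"az":0},{"dx":0,"dy":0,"dz":0,"ax":0,"ay":0,"az":0},{"dx":0,"dy":0,"dz":0,"ax":0,"ay":0,"az":0}]' -1 60; python3 go.py 454 -338 130 31 628 -166 130 -2.7
```

```text
t: 16.8
ee_pos: [0.4542, -0.3391, 0.0324]
tool_rot: [-180.0, -0.0, 31.1]
ft_force: [0.4, 0.8, 1.0]
opening: 0.0622
t: 17.3
ee_pos: [0.4534, -0.34, 0.0326]
tool_rot: [180.0, -0.0, 31.0]
ft_force: [0.3, 0.5, 0.2]
opening: -0.0
grasp_force: 0.0
t 17.3 p [ 453.4 -340.    32.6] [180.  -0.  31.] q6 21.0 open -0.0 gf 0.0
d [  1.5  -1.3 -97.4] a [ 0.001 -0.    -0.   ]
d [239.2 -59.2 -97.3] a [ 0.    -0.     0.588]
```

Run:
```python
import cv2
from workcell import eyes
a,_=eyes.snapshot("wrist");b,_=eyes.snapshot("scene")
b=cv2.resize(b[180:300,70:230],(512,384),interpolation=cv2.INTER_CUBIC)
cv2.imwrite("pics/w6.png",cv2.resize(cv2.hconcat([a,b])[:,:,::-1],(800,300)))
```

```text
(no output)
```

View pics/w6.png

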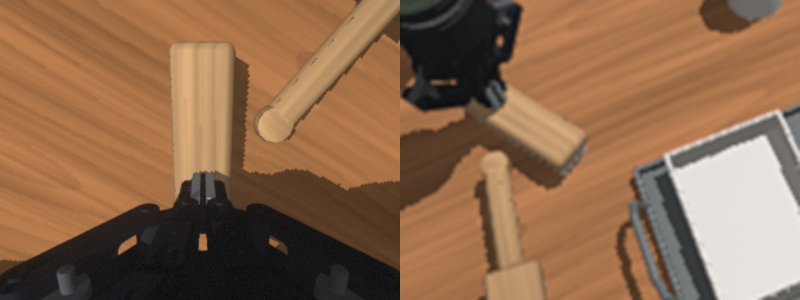

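The wrist panel shows the shut fingers at the near end of the block, about (205,185). The scene panel agrees. The grip slipped, so raise, open and re-measure.

```bash
python3 -m pendant '[{"dx":0,"dy":0,"dz":-40,"ax":0,"ay":0,"az":0},{"dx":0,"dy":0,"dz":-80,"ax":0,"ay":0,"az":0},{"dx":0,"dy":0,"dz":-97,"ax":0,"ay":0,"az":0},{"dx":0,"dy":0,"dz":-97,"ax":0,"ay":0,"az":0},{"dx":0,"dy":0,"dz":-97,"ax":0,"ay":0,"az":0}]' 0.45 60 | head -5;  cat > br.py <<'E'
from m import *
from workcell import eyes
for n in("wrist","scene"):
    c=eyes.get_calibration(n); p,d=eyes.snapshot(n)
    P=cloud(d,np.array(c["camera_matrix"]),np.array(c["pose"]))
    m=((P[...,2]>.015)&(P[...,2]<.06)).astype(np.uint8)
    k,L,s,cc=cv2.connectedComponentsWithStats(m,connectivity=4)
    for i in range(1,k):
        if s[i,4]>300:
            q=P[L==i]; r=cv2.minAreaRect(q[:,:2].astype(np.float32)*1000)
            if abs(max(r[1])-124)<25: print(n,q[:,2].max(),np.round(r[0],1),np.round(r[1],1),r[2])
E
python3 br.py; python3 go.py
```

```text
t: 17.9
ee_pos: [0.453, -0.3395, 0.1288]
tool_rot: [-180.0, 0.0, 31.0]
ft_force: [0.2, 0.3, 1.3]
opening: 0.0618
wrist 0.041177287892901426 [ 480.6 -322.5] [123.1  42.1] 30.89495849609375
scene 0.05997436431870007 [39.9 -8.5] [129.1  58. ] 76.07658386230469
scene 0.05999794306373163 [664.6 363.4] [121.9  55. ] 50.976558685302734
scene 0.04144463865395853 [ 481.6 -322.6] [124.7  43.4] 30.764354705810547
t 18.0 p [ 452.4 -339.1  127.6] [-1.798e+02  1.000e-01  3.100e+01] q6 21.0 open 62.1 gf 0.0
```

The brush hasn't moved, so the fingers must have shut above the block. Check where the fingertips really are relative to the reported TCP, using wrist depth.

Run:
```python
from m import *
from workcell import eyes,manip
from scipy.spatial.transform import Rotation as R
o=manip.get_obs(); r=R.from_euler("xyz",o["tool_rot"],degrees=True)
c=eyes.get_calibration("wrist"); p,d=eyes.snapshot("wrist")
P=cloud(d,np.array(c["camera_matrix"]),np.array(c["pose"]))
q=P[P[...,2]>.06]; t=r.inv().apply(q-o["ee_pos"])*1000
for s in(-1,1):
    f=t[(s*t[:,1]>15)&(s*t[:,1]<60)&(abs(t[:,0])<40)]
    print(s,len(f),"tool z pct",np.percentile(f[:,2],[50,90,99,100])); g=f[f[:,2]>np.percentile(f[:,2],97)]; print(g.min(0),g.max(0))
cam=r.inv().apply(np.array(c["pose"])[:3,3]-o["ee_pos"])*1000; print("cam in tool",cam)
```

```text
-1 17238 tool z pct [-83.72   -51.8664 -21.8731 -14.0648]
[-10.6587 -45.2532 -30.3972] [ 12.4777 -31.1672 -14.0648]
1 16986 tool z pct [-82.5569 -51.6688 -21.8652 -13.9281]
[-10.6594  30.0189 -30.1151] [ 12.2842  43.9118 -13.9281]
cam in tool [  68.3134   -0.6174 -151.4481]
```

The real fingertips are 14 mm behind the reported TCP at this opening, not 19 mm ahead. That explains the miss and the high ball grips. I'll re-grip with the reported z at about 6, which puts the tips around z 17-20 on the block.

```bash
python3 go.py 454.5 -338 6 31; python3 -m pendant '[{"dx":2,"dy":0,"dz":40,"ax":0,"ay":0,"az":0},{"dx":2,"dy":0,"dz":80,"ax":0,"ay":0,"az":0},{"dx":2,"dy":0,"dz":105,"ax":0,"ay":0,"az":0},{"dx":2,"dy":0,"dz":115,"ax":0,"ay":0,"az":0},{"dx":2,"dy":0,"dz":121,"ax":0,"ay":0,"az":0},{"dx":2,"dy":0,"dz":121,"ax":0,"ay":0,"az":0},{"dx":2,"dy":0,"dz":121,"ax":0,"ay":0,"az":0}]' 0.45 60 | head -5; python3 -m pendant '[{"dx":0,"dy":0,"dz":0,"ax":0,"ay":0,"az":0},{"dx":0,"dy":0,"dz":0,"ax":0,"ay":0,"az":0},{"dx":0,"dy":0,"dz":0,"ax":0,"ay":0,"az":0},{"dx":0,"dy":0,"dz":0,"ax":0,"ay":0,"az":0},{"dx":0,"dy":0,"dz":0,"ax":0,"ay":0,"az":0}]' -1 60; python3 go.py 454 -338 110 31
```

```text
t 18.1 p [ 452.5 -339.2  127.6] [-1.798e+02  1.000e-01  3.100e+01] q6 21.0 open 62.2 gf 0.0
d [  2.5   0.4 121.6] a [-0.003  0.001 -0.   ]
t: 18.75
ee_pos: [0.4558, -0.3394, 0.0093]
tool_rot: [179.9, -0.0, 31.0]
ft_force: [-0.7, -0.1, 0.7]
opening: 0.0621
t: 19.25
ee_pos: [0.4559, -0.3395, 0.0097]
tool_rot: [179.8, -0.1, 31.0]
ft_force: [0.2, -0.2, 6.9]
opening: 0.0405
grasp_force: 62.8
t 19.2 p [ 455.9 -339.5    9.7] [ 1.798e+02 -1.000e-01  3.100e+01] q6 21.0 open 40.5 gf 62.8
d [  -0.8   -2.  -100.3] a [ 0.003 -0.001 -0.   ]
```

```bash
python3 -m pendant '[{"dx":0,"dy":0,"dz":-20,"ax":0,"ay":0,"az":0},{"dx":0,"dy":0,"dz":-60,"ax":0,"ay":0,"az":0},{"dx":0,"dy":0,"dz":-100,"ax":0,"ay":0,"az":0},{"dx":0,"dy":0,"dz":-100,"ax":0,"ay":0,"az":0}]' -1 60; python3 go.py 628 -166 110 -2.7
```

```text
t: 19.65
ee_pos: [0.458, -0.3411, 0.114]
tool_rot: [179.4, -0.3, 31.0]
ft_force: [0.5, -0.9, -0.6]
opening: 0.0405
grasp_force: 62.0
t 19.6 p [ 458.  -341.1  114. ] [179.4  -0.3  31. ] q6 21.0 open 40.5 gf 62.0
d [235.8 -62.6   4.3] a [ 0.01  -0.008  0.588]
```

```bash
python3 -m pendant '[{"dx":25,"dy":-6,"dz":0,"ax":0,"ay":0,"az":0.06},{"dx":65,"dy":-17,"dz":0,"ax":0,"ay":0,"az":0.16},{"dx":105,"dy":-28,"dz":0,"ax":0,"ay":0,"az":0.26},{"dx":145,"dy":-38,"dz":0,"ax":0,"ay":0,"az":0.36},{"dx":185,"dy":-49,"dz":0,"ax":0,"ay":0,"az":0.46},{"dx":220,"dy":-58,"dz":0,"ax":0,"ay":0,"az":0.55},{"dx":236,"dy":-62,"dz":0,"ax":0,"ay":0,"az":0.588},{"dx":236,"dy":-62,"dz":0,"ax":0,"ay":0,"az":0.588}]'|head -2; python3 -m pendant '[{"dx":0,"dy":0,"dz":0,"ax":0,"ay":0,"az":0},{"dx":0,"dy":0,"dz":0,"ax":0,"ay":0,"az":0},{"dx":0,"dy":0,"dz":0,"ax":0,"ay":0,"az":0}]'
python3 - <<'E'
from m import *
from workcell import eyes
c=eyes.get_calibration("wrist"); p,d=eyes.snapshot("wrist"); cv2.imwrite("pics/w7.png",p[:,:,::-1])
P=cloud(d,np.array(c["camera_matrix"]),np.array(c["pose"]))
q=P[(P[...,2]>.1)&(P[...,2]<.155)&(P[...,0]>.64)]
print("brush far end x",q[:,0].max(),"y",q[:,1].min(),q[:,1].max(),"z",np.percentile(q[:,2],[2,50,98]))
near=q[q[:,0]<.66];far=q[q[:,0]>.69];print("ztop near/far",np.percentile(near[:,2],95),np.percentile(far[:,2],95))
E
python3 go.py 628 -166 16 -2.7
```

```text
t: 20.45
ee_pos: [0.6265, -0.162, 0.1071]
t: 20.75
ee_pos: [0.6246, -0.1651, 0.1082]
tool_rot: [-180.0, 0.0, -2.8]
ft_force: [1.0, 0.0, -0.6]
opening: 0.0404
grasp_force: 62.0
brush far end x 0.7161288264657355 y -0.1887734101143349 -0.144265917071362 z [0.1323 0.1368 0.1382]
ztop near/far 0.13795854684188985 0.13787992623990428
t 20.8 p [ 624.7 -165.   108.3] [-180.     0.    -2.8] q6 77.0 open 40.9 gf 62.0
d [ 3.3  0.8 92.3] a [-0.     0.    -0.001]
```

View pics/w7.png

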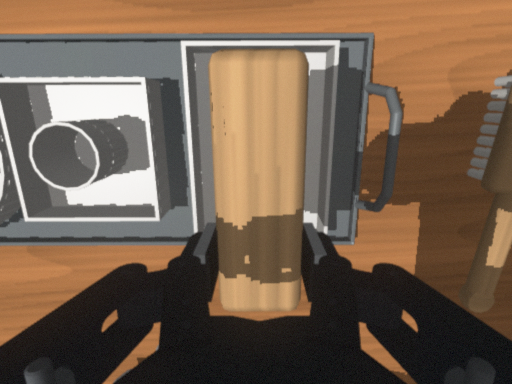

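The brush is held level over the oblong dish, spanning (212..305, 50..310), and the cup is upright in the square dish at (75,153). Lower with a 4 mm forward shift.

```bash
python3 -m pendant '[{"dx":4,"dy":1,"dz":25,"ax":0,"ay":0,"az":0},{"dx":4,"dy":1,"dz":55,"ax":0,"ay":0,"az":0},{"dx":4,"dy":1,"dz":75,"ax":0,"ay":0,"az":0},{"dx":4,"dy":1,"dz":86,"ax":0,"ay":0,"az":0},{"dx":4,"dy":1,"dz":92,"ax":0,"ay":0,"az":0},{"dx":4,"dy":1,"dz":92,"ax":0,"ay":0,"az":0},{"dx":4,"dy":1,"dz":92,"ax":0,"ay":0,"az":0}]' -1 60; python3 -m pendant '[{"dx":0,"dy":0,"dz":0,"ax":0,"ay":0,"az":0},{"dx":0,"dy":0,"dz":0,"ax":0,"ay":0,"az":0},{"dx":0,"dy":0,"dz":0,"ax":0,"ay":0,"az":0},{"dx":0,"dy":0,"dz":0,"ax":0,"ay":0,"az":0}]' 0.35; python3 -m pendant '[{"dx":0,"dy":0,"dz":-25,"ax":0,"ay":0,"az":0},{"dx":0,"dy":0,"dz":-60,"ax":0,"ay":0,"az":0},{"dx":0,"dy":0,"dz":-100,"ax":0,"ay":0,"az":0},{"dx":-50,"dy":0,"dz":-140,"ax":0,"ay":0,"az":0},{"dx":-90,"dy":0,"dz":-160,"ax":0,"ay":0,"az":0},{"dx":-130,"dy":0,"dz":-160,"ax":0,"ay":0,"az":0},{"dx":-170,"dy":0,"dz":-160,"ax":0,"ay":0,"az":0},{"dx":-210,"dy":0,"dz":-160,"ax":0,"ay":0,"az":0}]' - -
python3 - <<'E'
from m import *
from workcell import eyes
for n in("top","scene"):
    c=eyes.get_calibration(n); p,d=eyes.snapshot(n); P=cloud(d,c["camera_matrix"],c["pose"]); X,Y,Z=np.moveaxis(P,-1,0)
    if n=="scene": cv2.imwrite("pics/s9.png",cv2.resize(p[:,:,::-1],(800,600)))
    hs=cv2.cvtColor(p,cv2.COLOR_RGB2HSV)
    b=(abs(X-.657)<.09)&(abs(Y+.167)<.055)&(Z>.03)&(Z<.08)&(hs[...,1]>60)
    q=P[b]; print(n,"brush",len(q),np.percentile(q[:,2],[50,98]) if len(q) else 0,cv2.minAreaRect(q[:,:2].astype(np.float32)*1000) if len(q) else 0)
    q=P[(abs(X-.664)<.045)&(abs(Y+.028)<.045)&(Z>.047)&(Z<.08)]; print("cup",len(q),cv2.minEnclosingCircle(q[:,:2].astype(np.float32)*1000),q[:,2].max())
    for s in(-1,1):
        q=P[(Z>.042)&(abs(X-.67)<.06)&(abs(Y-.11)<.065)&(Z<.08)&(s*(Y-.11)>0)];print("ball",len(q),q.mean(0))
E
```

```text
t: 21.5
ee_pos: [0.6301, -0.1658, 0.0173]
tool_rot: [180.0, -0.1, -2.7]
ft_force: [0.2, 0.5, -1.4]
opening: 0.0406
grasp_force: 61.9
t: 21.9
ee_pos: [0.6295, -0.1653, 0.0164]
tool_rot: [-180.0, -0.0, -2.7]
ft_force: [0.7, 0.3, -0.5]
opening: 0.0575
grasp_force: 0.0
t: 22.7
ee_pos: [0.418, -0.1552, 0.1767]
tool_rot: [180.0, -0.1, -2.7]
ft_force: [-0.2, -0.4, -0.5]
opening: 0.0575
grasp_force: 0.0
top brush 512 [0.0452 0.0492] ((656.79150390625, -167.93931579589844), (41.62165451049805, 123.89554595947266), 87.50975799560547)
cup 68 ((663.5774536132812, -29.212339401245117), 24.87418556213379) 0.06224368246385459
ball 160 [0.6663 0.0775 0.0501]
ball 161 [0.6689 0.1406 0.0499]
scene brush 1005 [0.0439 0.0474] ((649.1241455078125, -164.8966827392578), (99.71295166015625, 145.25270080566406), 88.52812957763672)
cup 137 ((666.7911376953125, -27.010177612304688), 25.93842887878418) 0.06185064374202898
ball 273 [0.6735 0.0779 0.0492]
ball 257 [0.676  0.1394 0.0496]
```

View pics/s9.png

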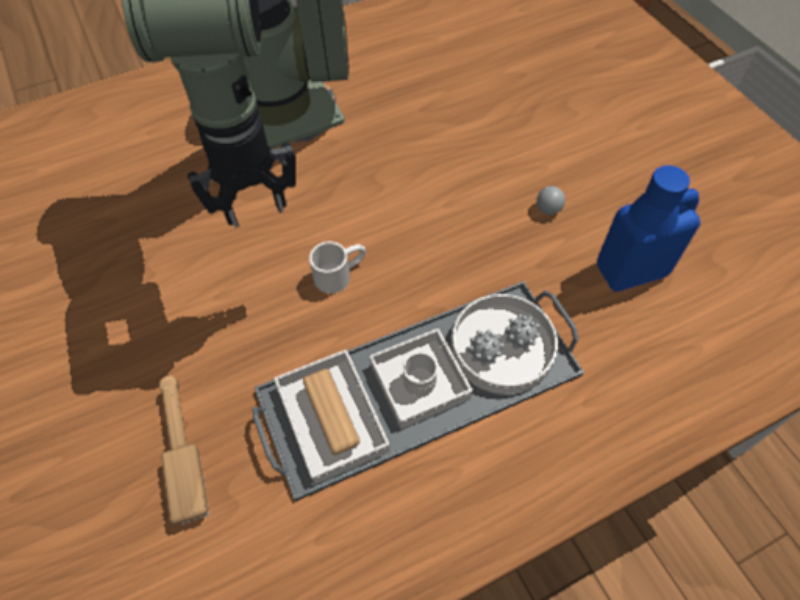

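The scene view shows both balls in the round dish at (487,345) and (521,332), the cup upright at (420,372) and the brush flat at (330,410). The mug, smooth ball and shoe brush are untouched, and the arm is clear. All measured positions are inside the limits, so I let the arm settle and hand in.

```bash
python3 -m pendant '[{"dx":0,"dy":0,"dz":0,"ax":0,"ay":0,"az":0},{"dx":0,"dy":0,"dz":0,"ax":0,"ay":0,"az":0},{"dx":0,"dy":0,"dz":0,"ax":0,"ay":0,"az":0},{"dx":0,"dy":0,"dz":0,"ax":0,"ay":0,"az":0}]' | head -2; python3 -c "
from workcell import manip
print(manip.close_job())"
```

```text
t: 23.2
ee_pos: [0.4205, -0.1555, 0.176]
the job is handed in; nothing more can be done
None
```

I handed the job in at about 23 s with both dryer balls, the scrubbing brush and the measuring cup in their dishes, all measured inside the limits, and the smooth ball, mug and shoe brush left alone; the hand-in gave no verdict.

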